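Put the condiments and measuring cups back in their bays

ROBOT

A 6-joint arm with a two-finger parallel gripper is mounted at the origin on the work surface. World frame = base frame: x ahead of the robot, y to its left, z up, the work surface at z = 0. Lengths are in m, angles in degrees, forces in N, time in s.
With the tool pointing down it reaches from about 0.4 to 0.825 m from the base axis. Payload 7 kg.
Tool frame: the origin (TCP) lies between the finger pads; the fingertips stand 22 mm ahead of it and the grasp point (between the pads) lies 3 mm ahead of it; z points along the fingers, y is the line along which they close (so a half turn about z gives the same grasp; the last joint's range is limited). The gripper opens to 88 mm and grips with 3 to 60 N. Pads are 19 mm wide; open, the fingers measure 130 mm over their backs; the gripper's body (78 mm by 193 mm) begins 47 mm behind the grasp point.
Start: joints at [-46.576, 20.546, 0.682, 0, -70.136, -16.507], TCP at [0.306, -0.602, 0.22] pointing down, gripper open.
Joint ranges: [-176.03, 176.03], [-82.01, 121.73], [-58.28, 71.71], [-173.87, 95.51], [-174.79, -0.11], [-173.66, 173.66]. Speed limits (degrees/s): [136.94, 136.94, 172.46, 180, 180, 180].

INTERFACE

Orientations are given as [roll, pitch, yaw] about the fixed x, y, z axes, in that order (R = Rz(yaw) Ry(pitch) Rx(roll)).
In Python, from plant import ctrl gives the robot as it stands.
- The arm moves only by the tool apply_moves, never from a script. Its argument "targets" is a list of rows, each an object with "travel": the shift along the tool's x, y, z in mm, a list of three; "roll": the turn about the tool's z in degrees; "jaw": the finger opening in mm, from 0 to 87.6. In form: [{"travel": [tx, ty, tz], "roll": roll, "jaw": jaw}, ...]. A call has 1 to 10 rows; each row shifts and turns the commanded pose from where the row before left it, along the tool's axes as they then stand; what a row does not reach is not made up. A row lasts 1/10 s, in which the tool goes at most 50 mm and 8.59 degrees, less where a joint would pass 70% of its speed; a pose out of reach is approached as far as the arm can. A call with a gripper value outside its range is refused whole. The fingers move at their own pace and stop on an object; the grip force is fixed at half the most. Time passes only in rows, so rows that do not move let the fingers close. It gives the time, the measured TCP pose, the force, the opening and the grip force at its end, in the units of the state.
- ctrl.get_obs(): the state, without advancing time (a new reading comes with each control period).
- ctrl.snapshot(name): name is "side" or "top" or "wrist"; returns the picture (400x640x3 uint8, red, green, blue); there is no depth.
- ctrl.calibration(name): a dict with "K" (3x3 intrinsics, pixels), "extrinsics" (4x4, takes a point from camera to world coordinates); the wrist camera has in their place "hand_eye" (4x4, takes a point from camera to tool coordinates, whose origin is the TCP and whose axes are the flange's). Camera axes: x right, y down, z forward; pixel columns grow to the right and rows downward; lengths in m; the calibration is good to about 2 mm. The wrist camera is an equidistant fisheye: a pixel r from the principal point sees the ray r / f radians off the axis. A picture is of the moment at which its call begins: read the wrist's pose just before it. calibration takes no time and is no camera call.
- ctrl.close_job(): hands the job in; it is judged then, once.
The state is a dict: "clock": time; "joint_pos": joint angles; "qvel": joint speeds; "tau": joint torques, N m; "tool_pos": TCP position; "orientation": TCP orientation; "force": force on the tool from outside, world axes, zero at the start; "moment": the same for the moment, N m; "opening": finger opening in m; "gripper_force": force on a finger pad.
Only numpy, scipy, OpenCV 4.12 (cv2) and the standard library are available. Lean on these libraries where they do the work, as an engineer would, in place of code of your own. Each camera call takes 0.05 s, during which the arm holds its last target. There are 200 camera calls.

TASK

Sort the four things left standing about on the stove counter: the two glass condiment containers go into the round wells of the bamboo block, and the two steel measuring cups into the bays of the steel tray, the bigger of each pair in the bigger well or bay and the smaller in the smaller. Stand each upright and all the way down on the floor of its place; set the glass down gently, knock nothing over, and leave the slatted trivet and the saucer where they are.

Things in the scene. Friction and masses are not known exactly. Their poses are not given: they have to be found in the camera images.
- jar: Squat clear-glass jar with a flat aluminium cap, loose, 70 mm tall: round straight glass body 56 mm in diameter from 0 to 52 mm height, cap 52 mm in diameter from 55 to 70 mm. About 0.22 kg. Origin: centre of its underside, z up. Belongs in the big well of the block.
- cruet: Slim small clear-glass cruet with a black twist cap, loose, 95 mm tall: round straight glass body 36 mm in diameter from 0 to 58 mm height, then a narrow neck, cap 24 mm in diameter from 77 to 95 mm. About 0.13 kg. Origin: centre of its underside, z up. Belongs in the small well of the block.
- cup_large: Larger stainless measuring cup, open at the top, loose: straight round wall 56 mm outside diameter, 2.5 mm thick, 54 mm tall. A short flat thumb tab (14 mm wide, 3 mm thick, top 3 mm under the rim) sticks out along its -x axis to 51 mm from the cup's axis. About 0.10 kg. Origin: centre of its underside, z up. Belongs in the big bay of the tray.
- cup_small: Smaller stainless measuring cup, open at the top, loose: straight round wall 36 mm outside diameter, 2.5 mm thick, 46 mm tall. A short flat thumb tab (14 mm wide, 3 mm thick, top 3 mm under the rim) sticks out along its -x axis to 41 mm from the cup's axis. About 0.06 kg. Origin: centre of its underside, z up. Belongs in the small bay of the tray.
- block: Fixed bamboo block, 92 mm (its x) by 156 mm (its y), 20 mm high, with two round wells in its top, 12 mm deep (well floor 8 mm above the counter): the big one 74 mm in diameter, centred at x = 0, y = -33 mm, the small one 52 mm in diameter, centred at x = 0, y = +44 mm. Origin: centre of its underside, z up.
- tray: Fixed shallow stainless tray, 82 mm (its x) by 156 mm (its y), walls 15 mm high, floor 3 mm up; wire grips at both ends reach 92 mm from the middle. A ridge (y = 0 to 18 mm, 15 mm high) parts two rectangular bays, each 74 mm inside along x: big bay 74 mm along y, centred at y = -37 mm; small bay 52 mm along y, centred at y = +44 mm. Origin: centre of its underside, z up.
- trivet: Round slatted bamboo trivet lying flat, loose, 100 mm across, 9 mm high: not to be moved. Origin: centre of its underside, z up.
- saucer: Small white saucer, loose, 76 mm across, 12 mm high: not to be moved. Origin: centre of its underside, z up.
Mind the look-alikes: they are no part of the job. Leave any orange or yellow look-alike of the cup_large alone.

How it is judged (in metres and radians):
At the end, for the whole second after the job is handed in: Jar in the block's big well, cruet in its small well, large cup in the tray's big bay, small cup in its small bay: off-centre at most 14, 13, 14, 13 mm on each axis (small cup 24 mm along x), underside within 5 mm of the floor, lean under 7 degrees, released and at rest (x of jar in the frame of block between -0.014 and 0.014 m and y of jar in the frame of block between -0.047 and -0.019 m and z of jar in the frame of block between 0.004 and 0.013 m and angle between each of jar, cruet, cup_large, cup_small's own z axis and vertical below 0.12 rad and linear speed of each of jar, cruet, cup_large, cup_small below 0.02 m/s and angular speed of each of jar, cruet, cup_large, cup_small below 0.2 rad/s and x of cruet in the frame of block between -0.013 and 0.013 m and y of cruet in the frame of block between 0.031 and 0.057 m and z of cruet in the frame of block between 0.004 and 0.013 m and x of cup_large in the frame of tray between -0.014 and 0.014 m and y of cup_large in the frame of tray between -0.051 and -0.023 m and z of cup_large in the frame of tray between -0.001 and 0.008 m and x of cup_small in the frame of tray between -0.024 and 0.024 m and y of cup_small in the frame of tray between 0.031 and 0.057 m and z of cup_small in the frame of tray between -0.001 and 0.008 m); the robot touches nothing.
It fails at once if one of the four things is knocked over (angle between any of jar, cruet, cup_large, cup_small's own z axis and vertical above 0.8 rad).
It fails at once if a glass thing is banged or dropped onto the bamboo block (over 40 N) (contact force between any of jar, cruet and block above 40 N).
It fails at once if the trivet or the saucer is shifted by more than 30 mm (distance of any of trivet, saucer from where it was at the start of the episode above 0.03 m).
It also fails if it takes over 109 s, if anything falls off the work surface, if the arm or the gripper's body presses on something with over 40 N, if the wrist force passes 120 N, or if a joint passes its speed limit or range.

## Working session

There is one attempt and no reset: what is moved stays moved. The work goes in short steps, Python scripts to look and compute and a tool call to move; the robot and the scene stay as the last step left them, time stands still between calls to the robot, and variables do not carry over. Pictures are saved under pics/ and viewed, at most 14 in all, crops included, and the job is handed in when it is done.

Besides the shell and the picture viewer there is one more tool, called after "Request:" by a JSON object that holds its "op" and its "data". apply_moves: Moves the arm, as the interface text tells. Its arguments: {"type":"object","properties":{"targets":{"type":"array","items":{"type":"object","properties":{"travel":{"type":"array","items":{"type":"number"}},"roll":{"type":"number"},"jaw":{"type":"number"}}}}},"required":["targets"]}

```bash
mkdir -p pics
cat > h.py <<'E'
import numpy as np, cv2
from plant import ctrl
from scipy.spatial.transform import Rotation as R
def save(n,im): cv2.imwrite(f'pics/{n}.png',im[...,::-1])
def ray_plane(cam,px,z):
    c=ctrl.calibration(cam);K=np.array(c['K']);T=np.array(c['extrinsics'])
    d=T[:3,:3]@np.linalg.inv(K)@np.array([px[0],px[1],1.]);o=T[:3,3]
    return (o+d*(z-o[2])/d[2])
E
python3 - <<'E'
from h import *
o=ctrl.get_obs();print(o['clock'],o['tool_pos'],o['orientation'],o['opening'])
for n in('top','side'):
    save(n+'0',ctrl.snapshot(n));c=ctrl.calibration(n);print(n,np.round(c['K'],1).tolist(),np.round(c['extrinsics'],3).tolist())
c=ctrl.calibration('wrist');print({k:np.round(v,3).tolist() for k,v in c.items()})
E
```

```text
0.0 [ 0.30534117 -0.60142626  0.21873092] [ 1.79906063e+02 -7.36673688e-03 -1.53086420e+02] 0.08752264542190337
top [[404.5, 0.0, 315.8], [0.0, 404.5, 203.6], [0.0, 0.0, 1.0]] [[0.016, -0.987, 0.16, 0.353], [-0.999, -0.02, -0.029, 0.019], [0.032, -0.159, -0.987, 0.83], [0.0, 0.0, 0.0, 1.0]]
side [[362.2, 0.0, 320.8], [0.0, 362.2, 197.7], [0.0, 0.0, 1.0]] [[-0.908, -0.228, 0.352, 0.17], [-0.419, 0.444, -0.792, 0.739], [0.024, -0.866, -0.499, 0.489], [0.0, 0.0, 0.0, 1.0]]
{'K': [[309.707, 0.0, 320.159], [0.0, 309.707, 196.203], [0.0, 0.0, 1.0]], 'hand_eye': [[-0.0, -0.962, -0.274, 0.074], [1.0, -0.0, 0.0, 0.0], [-0.0, -0.274, 0.962, -0.165], [0.0, 0.0, 0.0, 1.0]]}
```

View pics/top0.png

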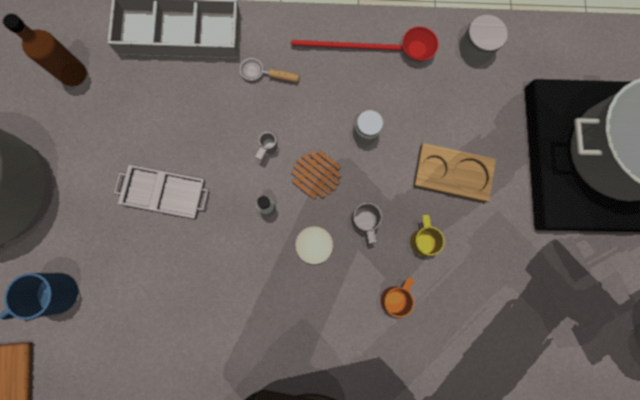

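View pics/side0.png

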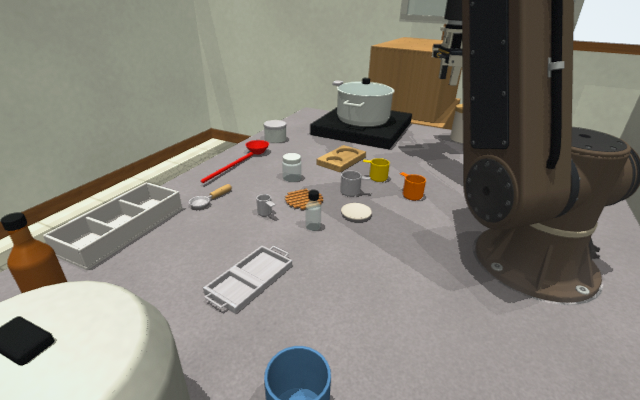

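The top view shows the jar at (369,124), cruet at (264,204), large cup at (367,216), small cup at (267,142), block at (455,173) and tray at (163,192). The side view agrees. I'll zoom in for the details.

Run:
```python
from h import *
im=cv2.imread('pics/top0.png')
a=cv2.resize(im[105:255,235:400],None,fx=4,fy=4,interpolation=cv2.INTER_CUBIC)
b=cv2.resize(im[140:225,105:215],None,fx=3.5,fy=3.5,interpolation=cv2.INTER_CUBIC)
cv2.imwrite('pics/cropA.png',a[:600,:660])
c=cv2.resize(im[140:205,410:500],None,fx=4,fy=4,interpolation=cv2.INTER_CUBIC)
w=np.zeros((300,800,3),np.uint8);w[:b.shape[0],:b.shape[1]]=b;w[:c.shape[0],400:400+c.shape[1]]=c
cv2.imwrite('pics/cropB.png',w)
```

```text
(no output)
```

View pics/cropA.png

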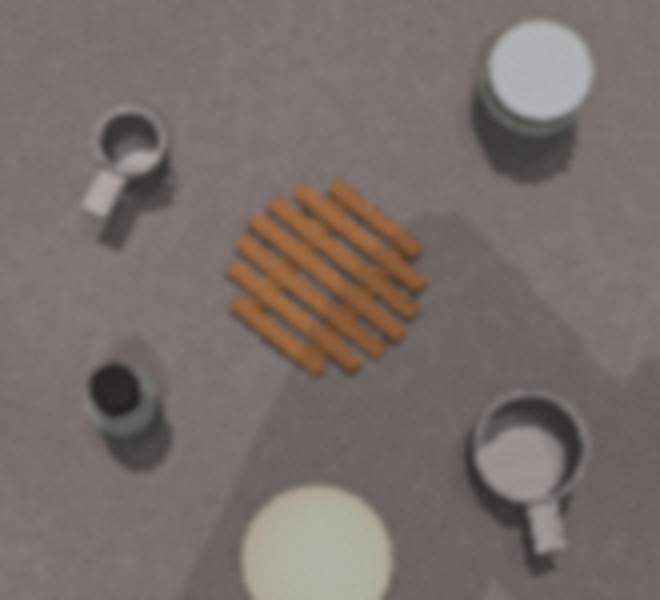

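View pics/cropB.png

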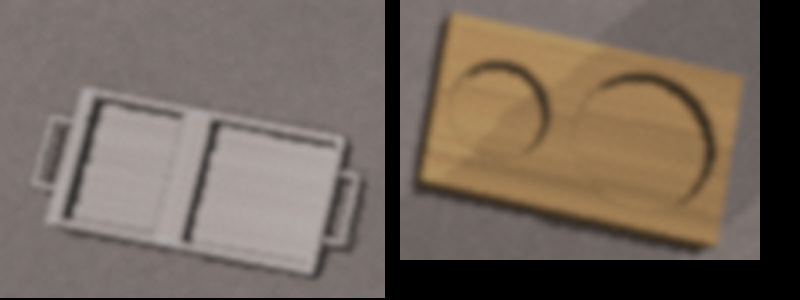

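Zoomed crops:
- **Cap and rim centres in cropA:** jar (541,72), cruet (115,390), small cup (132,142) with its tab end at (100,193), large cup (530,447) with its tab end at (546,540).
- **Top corners in cropB:** both the tray and the block are readable. The tray's small bay and the block's small well are on the left.

Run:
```python
from h import *
A=lambda u,v:((u+.5)/4-.5+235,(v+.5)/4-.5+105)
P=lambda n,px,z:print(n,np.round(ray_plane('top',px,z)*1000,1)[:2])
P('jar',A(541,72),.07);P('cruet',A(115,390),.095)
for n,c,t,z in(('small',(132,142),(93,208),.046),('large',(530,447),(547,552),.054)):
    P(n,A(*c),z);d=ray_plane('top',A(*c),z)-ray_plane('top',A(*t),z-.003);print(' xaxis yaw',np.degrees(np.arctan2(d[1],d[0])),np.hypot(*d[:2]))
P('trivet',A(328,278),.009);P('saucer',A(317,560),.012)
B=lambda u,v:((u+.5)/3.5-.5+105,(v+.5)/3.5-.5+140)
C=lambda u,v:((u-400+.5)/4-.5+410,(v+.5)/4-.5+140)
for n,F,cs,z in(('tray',B,[(83,88),(345,135),(318,275),(48,222)],.015),('block',C,[(450,12),(744,74),(716,246),(418,184)],.02)):
    p=np.array([ray_plane('top',F(*c),z)[:2] for c in cs]);d=(p[0]+p[3]-p[1]-p[2])/2;y=d/np.hypot(*d)
    x=np.array([y[1],-y[0]]);c=p.mean(0);print(n,np.round(c*1000,1),'dims',np.hypot(*d),np.hypot(*(p[0]+p[1]-p[2]-p[3])/2),'yaw',np.degrees(np.arctan2(x[1],x[0])))
    for b in((-.037,.044) if n=='tray' else (-.033,.044)): print('  place',np.round((c+y*b)*1000,1))
```

```text
jar [ 640.3 -108.2]
cruet [472.8  93.1]
small [606.9  94.1]
 xaxis yaw -28.73559121204304 0.03854252797896405
large [ 455.6 -104.4]
 xaxis yaw 9.523676731900036 0.05121171728434835
trivet [548.1  -6.4]
saucer [401.6  -3. ]
tray [504.5 307.9] dims 0.1565813401082749 0.0818551539686143 yaw -9.593423083260086
  place [498.3 271.4]
  place [511.8 351.3]
block [ 557.4 -294. ] dims 0.1570611479675639 0.09418561843017038 yaw -10.810594783605186
  place [ 551.2 -326.5]
  place [ 565.6 -250.8]
```

Request:
{"op": "apply_moves", "data": {"targets": [{"travel": [0,0,0],"roll": -7.5,"jaw": 87},{"travel": [0,0,0],"roll": -7.5,"jaw": 87},{"travel": [0,0,0],"roll": -7.5,"jaw": 87},{"travel": [0,0,0],"roll": -7.5,"jaw": 87},{"travel": [0,0,0],"roll": -7.5,"jaw": 87},{"travel": [0,0,0],"roll": -7.5,"jaw": 87},{"travel": [0,0,0],"roll": -7.5,"jaw": 87},{"travel": [-20,-9,0],"roll": 0,"jaw": 87},{"travel": [-36,-16,0],"roll": 0,"jaw": 87},{"travel": [-40,-17,0],"roll": 0,"jaw": 87}]}}

```text
clock: 1.1
tool_pos: [0.3643, -0.5146, 0.2188]
orientation: [179.9, 0.0, -100.7]
force: [2.1, -0.6, 0.0]
opening: 0.087
gripper_force: 0.0
```

Request:
{"op": "apply_moves", "data": {"targets": [{"travel": [-40,-17,0],"roll": 0,"jaw": 87},{"travel": [-40,-17,0],"roll": 0,"jaw": 87},{"travel": [-40,-17,0],"roll": 0,"jaw": 87},{"travel": [-40,-17,0],"roll": 0,"jaw": 87},{"travel": [-40,-18,0],"roll": 0,"jaw": 87},{"travel": [-40,-18,0],"roll": 0,"jaw": 87},{"travel": [-40,-18,0],"roll": 0,"jaw": 87},{"travel": [-40,-18,0],"roll": 0,"jaw": 87},{"travel": [-40,-18,0],"roll": 0,"jaw": 87},{"travel": [-40,-18,0],"roll": 0,"jaw": 87}]}}

```text
clock: 2.1
tool_pos: [0.6115, -0.1526, 0.2194]
orientation: [180.0, 0.0, -100.6]
force: [0.6, -0.5, 0.2]
opening: 0.0869
gripper_force: 0.0
```

Request:
{"op": "apply_moves", "data": {"targets": [{"travel": [-30,-13,0],"roll": 0,"jaw": 87},{"travel": [-20,-7,0],"roll": 0,"jaw": 87},{"travel": [0,0,0],"roll": 0,"jaw": 87},{"travel": [0,0,0],"roll": 0,"jaw": 87}]}}

```text
clock: 2.5
tool_pos: [0.6394, -0.1087, 0.2192]
orientation: [179.9, -0.0, -100.5]
force: [0.1, -0.4, -0.1]
opening: 0.0872
gripper_force: 0.0
```

```bash
cat >> h.py <<'E'
def wpt(px,z,o):
    c=ctrl.calibration('wrist');K=np.array(c['K']);H=np.array(c['hand_eye'])
    v=np.array([px[0]-K[0,2],px[1]-K[1,2]]);r=np.hypot(*v);th=r/K[0,0]
    d=np.r_[np.sin(th)*v/max(r,1e-9),np.cos(th)]
    Rt=R.from_euler('xyz',o['orientation'],degrees=True).as_matrix()
    D=Rt@H[:3,:3]@d;O=np.array(o['tool_pos'])+Rt@H[:3,3]
    return O+D*(z-O[2])/D[2]
def go(x,y,z=None):
    """travel (mm, tool axes) from measured pose to world mm target"""
    o=ctrl.get_obs();p=np.array(o['tool_pos'])*1000;psi=np.radians(o['orientation'][2])
    dx,dy=x-p[0],y-p[1];c,s=np.cos(psi),np.sin(psi)
    print('t',round(o['clock'],1),'tcp',np.round(p,1),'rpy',np.round(o['orientation'],1),'open',round(o['opening']*1000,1),
      'travel',np.round([dx*c+dy*s,dx*s-dy*c,0 if z is None else p[2]-z],1),'F',np.round(o['force'],1))
    return o
E
python3 - <<'E'
from h import *
o=go(640.3,-108.2,43);save('w1',ctrl.snapshot('wrist'))
E
```

```text
t 2.5 tcp [ 639.4 -108.7  219.2] rpy [ 179.9   -0.  -100.5] open 87.2 travel [ -0.7  -0.8 176.2] F [ 0.1 -0.4 -0.1]
```

View pics/w1.png

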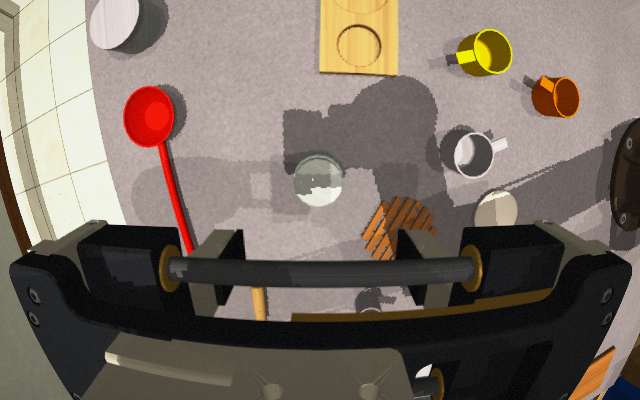

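The wrist view shows the jar at about (318,181), with the block above it and the large cup to the right. I'll check the jar and block against this view.

Run:
```python
from h import *
o=ctrl.get_obs()
im=cv2.imread('pics/w1.png')[150:215,285:350];
g=cv2.medianBlur(cv2.cvtColor(im,cv2.COLOR_BGR2GRAY),3)
c=cv2.HoughCircles(g,cv2.HOUGH_GRADIENT,1,5,param1=60,param2=10,minRadius=20,maxRadius=30);print(c[0][:4] if c is not None else None)
for px in((318,180),(318,182)): print(wpt(px,.07,o)*1000)
for px in((360,45),): print('small well',wpt(px,.02,o)*1000)
```

```text
[[33.5 28.5 27.1]
 [33.5 33.5 23.9]
 [38.5 32.5 27.1]
 [28.5 26.5 20.5]]
[ 641.10673391 -111.27479563   70.        ]
[ 641.50428551 -109.17181295   70.        ]
small well [ 565.55041759 -250.69861377   20.        ]
```

Request:
{"op": "apply_moves", "data": {"targets": [{"travel": [0,-1,20],"roll": 0,"jaw": 87},{"travel": [0,0,30],"roll": 0,"jaw": 87},{"travel": [0,0,30],"roll": 0,"jaw": 87},{"travel": [0,0,30],"roll": 0,"jaw": 87},{"travel": [0,0,26],"roll": 0,"jaw": 87},{"travel": [0,0,20],"roll": 0,"jaw": 87},{"travel": [0,0,12],"roll": 0,"jaw": 87},{"travel": [0,0,8],"roll": 0,"jaw": 87},{"travel": [0,0,0],"roll": 0,"jaw": 87},{"travel": [0,0,0],"roll": 0,"jaw": 70}]}}

```text
clock: 3.55
tool_pos: [0.6413, -0.1093, 0.0446]
orientation: [-179.9, 0.0, -100.6]
force: [0.4, -0.0, -0.3]
opening: 0.0831
gripper_force: 0.0
```

Request:
{"op": "apply_moves", "data": {"targets": [{"travel": [0,0,0],"roll": 0,"jaw": 60},{"travel": [0,0,0],"roll": 0,"jaw": 56},{"travel": [0,0,0],"roll": 0,"jaw": 50},{"travel": [0,0,0],"roll": 0,"jaw": 50},{"travel": [0,0,0],"roll": 0,"jaw": 50},{"travel": [0,0,0],"roll": 0,"jaw": 50},{"travel": [0,0,0],"roll": 0,"jaw": 50}]}}

```text
clock: 4.25
tool_pos: [0.6411, -0.109, 0.044]
orientation: [-180.0, 0.0, -100.6]
force: [0.4, 1.1, 2.4]
opening: 0.052
gripper_force: 27.3
```

Request:
{"op": "apply_moves", "data": {"targets": [{"travel": [0,0,-10],"roll": 0,"jaw": 50},{"travel": [0,0,-20],"roll": 0,"jaw": 50},{"travel": [0,0,-20],"roll": 0,"jaw": 50},{"travel": [0,0,0],"roll": 0,"jaw": 50}]}}

```text
clock: 4.65
tool_pos: [0.6423, -0.1091, 0.0968]
orientation: [-179.8, 0.0, -100.6]
force: [0.6, 0.9, -1.6]
opening: 0.052
gripper_force: 26.4
```

Run:
```python
from h import *
o=go(551.2,-326.5,52)
save('w2',ctrl.snapshot('wrist')[:,:]);s=ctrl.snapshot('side')
cv2.imwrite('pics/s2.png',cv2.resize(s[100:220,230:430,::-1],None,fx=4,fy=4))
```

```text
t 4.7 tcp [ 642.3 -109.1   96.8] rpy [-179.8    0.  -100.6] open 52.0 travel [230.4  49.7  44.8] F [ 0.6  0.9 -1.6]
```

View pics/s2.png

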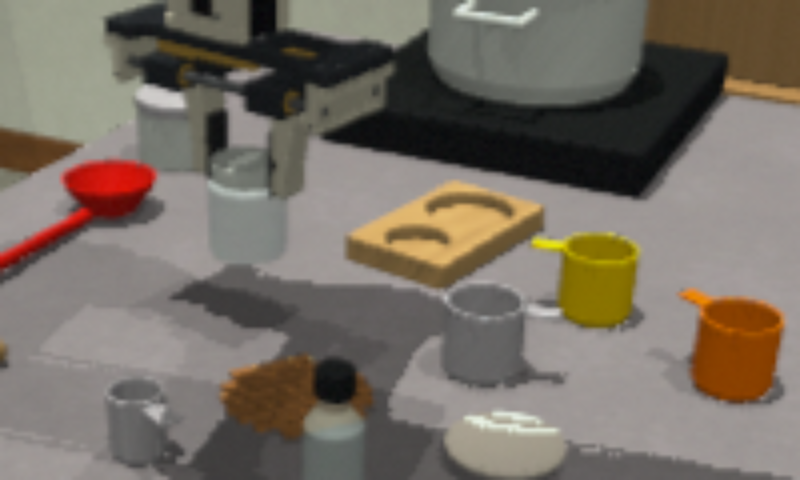

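The side crop shows the jar held upright and level. The fingers seem to end around cap height, near (288,195). I'll project the expected tip and jar points to see which height is off.

Run:
```python
from h import *
c=ctrl.calibration('side');K=np.array(c['K']);T=np.linalg.inv(np.array(c['extrinsics']))
def pr(p):
    q=K@(T@np.r_[np.array(p)/1000,1])[:3];q=q[:2]/q[2];return np.round([(q[0]-230)*4,(q[1]-100)*4],0)
t=np.array([642,-109,0]);f=np.array([.983,-.184,0])
for z in(74.8,97,105):print(z,pr(t-38*f+[0,0,z]),pr(t+38*f+[0,0,z]))
for z in(0,20,50,53,70,106,123): print('jar axis z',z,pr(t+[0,0,z]))
print('cup large base/top',pr([455.6,-104,0]),pr([455.6,-104,54]))
```

```text
74.8 [289. 231.] [207. 205.]
97 [289. 202.] [207. 176.]
105 [289. 191.] [206. 166.]
jar axis z 0 [249. 310.]
jar axis z 20 [249. 286.]
jar axis z 50 [248. 249.]
jar axis z 53 [248. 245.]
jar axis z 70 [248. 224.]
jar axis z 106 [247. 177.]
jar axis z 123 [247. 154.]
cup large base/top [481. 369.] [486. 299.]
```

View pics/w2.png

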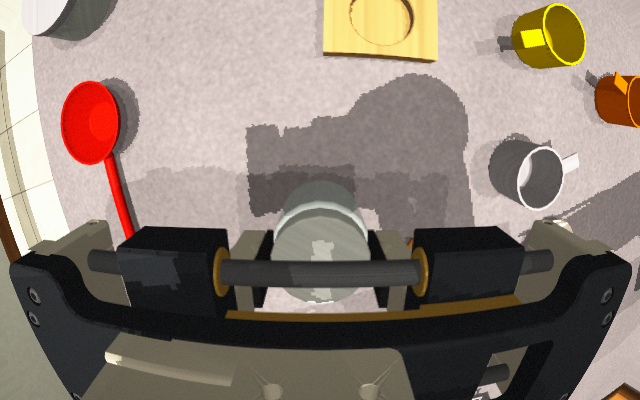

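The wrist view shows the jar's cap centred between the pads, around (322,260), so the jar is held by its cap. The fingertips look higher than the model says, and I'll check that once the jar is placed. The grip is firm, so I'll carry it over now.

Request:
{"op": "apply_moves", "data": {"targets": [{"travel": [12,3,0],"roll": 0,"jaw": 50},{"travel": [20,4,0],"roll": 0,"jaw": 50},{"travel": [26,6,0],"roll": 0,"jaw": 50},{"travel": [30,6,0],"roll": 0,"jaw": 50},{"travel": [30,6,0],"roll": 0,"jaw": 50},{"travel": [30,6,0],"roll": 0,"jaw": 50},{"travel": [30,6,0],"roll": 0,"jaw": 50},{"travel": [26,6,0],"roll": 0,"jaw": 50},{"travel": [16,4,0],"roll": 0,"jaw": 50},{"travel": [10,3,0],"roll": 0,"jaw": 50}]}}

```text
clock: 5.75
tool_pos: [0.5477, -0.3277, 0.093]
orientation: [179.9, 0.0, -100.7]
force: [-0.0, -0.0, -1.9]
opening: 0.0524
gripper_force: 26.4
```

Request:
{"op": "apply_moves", "data": {"targets": [{"travel": [0,0,0],"roll": 0,"jaw": 50},{"travel": [0,0,0],"roll": 0,"jaw": 50}]}}

```text
clock: 5.95
tool_pos: [0.5494, -0.3258, 0.0935]
orientation: [180.0, 0.0, -100.6]
force: [-0.8, 0.8, -2.7]
opening: 0.0521
gripper_force: 26.4
```

Run:
```python
from h import *
o=go(551.2,-326.5,52)
s=ctrl.snapshot('side')
cv2.imwrite('pics/s3.png',cv2.resize(s[60:200,280:480,::-1],None,fx=4,fy=4))
```

```text
t 6.0 tcp [ 549.4 -325.8   93.5] rpy [ 180.     0.  -100.6] open 52.1 travel [ 0.4 -1.9 41.5] F [-0.8  0.8 -2.7]
```

View pics/s3.png

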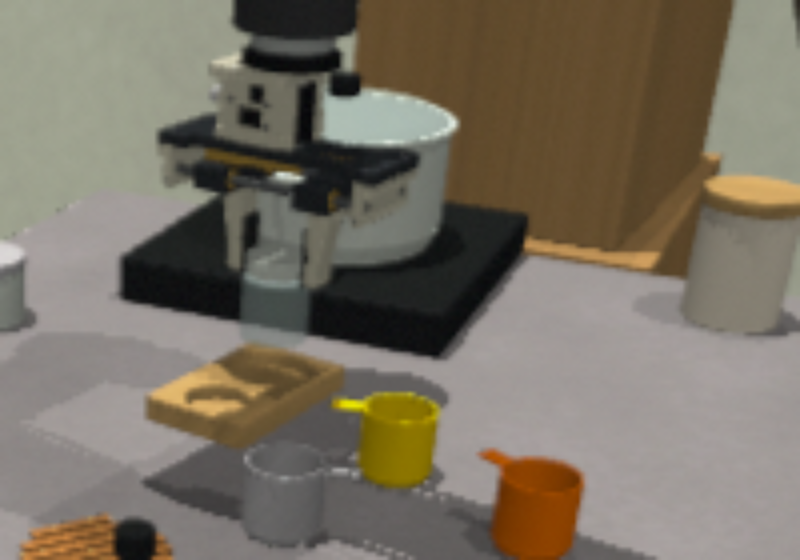

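The side view shows the jar upright above the big well, bottom edge at about y=340 and cap between the finger ends at about (285,265). I'll check the heights by projection.

Run:
```python
from h import *
c=ctrl.calibration('side');K=np.array(c['K']);E=np.array(c['extrinsics']);T=np.linalg.inv(E)
def pr(p):
    q=K@(T@np.r_[np.array(p)/1000,1])[:3];q=q[:2]/q[2];return np.round([(q[0]-280)*4,(q[1]-60)*4],0)
t=np.array([549.4,-325.8,0]);f=np.array([.983,-.184,0]);n=np.array([170-549,739+326,0.]);n/=np.linalg.norm(n)
for z in(71.5,93.5,115,138):print(z,pr(t-38*f+[0,0,z]),pr(t+38*f+[0,0,z]))
for z in(30,40,50,60,70): print('front bottom',z,pr(t+28*n+[0,0,z]),'cap back top',z+70,pr(t-26*n+[0,0,z+70]))
print('block corner check',pr([557.4-46*.98,-294+46*.19,20]))
```

```text
71.5 [315. 320.] [236. 299.]
93.5 [317. 294.] [237. 274.]
115 [319. 268.] [239. 249.]
138 [322. 240.] [240. 221.]
front bottom 30 [271. 370.] cap back top 100 [278. 266.]
front bottom 40 [272. 359.] cap back top 110 [279. 254.]
front bottom 50 [273. 347.] cap back top 120 [279. 242.]
front bottom 60 [273. 335.] cap back top 130 [280. 230.]
front bottom 70 [274. 324.] cap back top 140 [281. 218.]
block corner check [296. 394.]
```

Request:
{"op": "apply_moves", "data": {"targets": [{"travel": [0,-2,8],"roll": 0,"jaw": 50},{"travel": [0,0,10],"roll": 0,"jaw": 50},{"travel": [0,0,8],"roll": 0,"jaw": 50},{"travel": [0,0,4],"roll": 0,"jaw": 50},{"travel": [0,0,2],"roll": 0,"jaw": 50},{"travel": [0,0,1],"roll": 0,"jaw": 50},{"travel": [0,0,0],"roll": 0,"jaw": 50},{"travel": [0,0,0],"roll": 0,"jaw": 50}]}}

```text
clock: 6.8
tool_pos: [0.5515, -0.3264, 0.061]
orientation: [-180.0, -0.0, -100.6]
force: [0.3, 0.3, -2.5]
opening: 0.0521
gripper_force: 26.4
```

Request:
{"op": "apply_moves", "data": {"targets": [{"travel": [0,0,1],"roll": 0,"jaw": 50},{"travel": [0,0,1],"roll": 0,"jaw": 50},{"travel": [0,0,1],"roll": 0,"jaw": 50},{"travel": [0,0,1],"roll": 0,"jaw": 50},{"travel": [0,0,1],"roll": 0,"jaw": 50},{"travel": [0,0,1],"roll": 0,"jaw": 50},{"travel": [0,0,0],"roll": 0,"jaw": 50}]}}

```text
clock: 7.5
tool_pos: [0.5512, -0.3263, 0.0544]
orientation: [180.0, 0.0, -100.6]
force: [0.5, 0.1, -1.9]
opening: 0.0523
gripper_force: 26.4
```

Request:
{"op": "apply_moves", "data": {"targets": [{"travel": [0,0,1],"roll": 0,"jaw": 50},{"travel": [0,0,0.5],"roll": 0,"jaw": 50},{"travel": [0,0,0.5],"roll": 0,"jaw": 50},{"travel": [0,0,0],"roll": 0,"jaw": 50}]}}

```text
clock: 7.9
tool_pos: [0.5513, -0.3263, 0.0526]
orientation: [180.0, 0.0, -100.6]
force: [0.2, 0.5, -2.3]
opening: 0.0521
gripper_force: 26.4
```

Request:
{"op": "apply_moves", "data": {"targets": [{"travel": [0,0,0.5],"roll": 0,"jaw": 50},{"travel": [0,0,0.5],"roll": 0,"jaw": 50},{"travel": [0,0,0],"roll": 0,"jaw": 50}]}}

```text
clock: 8.2
tool_pos: [0.5514, -0.3264, 0.052]
orientation: [-180.0, -0.0, -100.6]
force: [-1.2, 0.0, 2.3]
opening: 0.0522
gripper_force: 27.2
```

Request:
{"op": "apply_moves", "data": {"targets": [{"travel": [0,0,0.5],"roll": 0,"jaw": 50},{"travel": [0,0,0],"roll": 0,"jaw": 50}]}}

```text
clock: 8.4
tool_pos: [0.5514, -0.3263, 0.052]
orientation: [-180.0, -0.0, -100.6]
force: [-3.4, 1.8, 5.9]
opening: 0.0521
gripper_force: 28.1
```

The jar touched the floor at TCP z=52.0, right where predicted. I'll release it and rise, then gently probe the bare counter at (580,-150) to find the true tip height.

Request:
{"op": "apply_moves", "data": {"targets": [{"travel": [0,0,-0.5],"roll": 0,"jaw": 56},{"travel": [0,0,0],"roll": 0,"jaw": 62},{"travel": [0,0,0],"roll": 0,"jaw": 70},{"travel": [0,0,0],"roll": 0,"jaw": 87},{"travel": [0,0,0],"roll": 0,"jaw": 87},{"travel": [0,0,-10],"roll": 0,"jaw": 87},{"travel": [0,0,-25],"roll": 0,"jaw": 87},{"travel": [0,0,-35],"roll": 0,"jaw": 87},{"travel": [0,0,-20],"roll": 0,"jaw": 87},{"travel": [0,0,0],"roll": 0,"jaw": 87}]}}

```text
clock: 9.4
tool_pos: [0.5535, -0.3272, 0.1464]
orientation: [-179.6, -0.1, -100.6]
force: [0.8, -0.9, 0.1]
opening: 0.0872
gripper_force: 0.0
```

Run:
```python
from h import *
o=go(580,-150,40)
save('w4',ctrl.snapshot('wrist'))
```

```text
t 9.4 tcp [ 553.5 -327.2  146.4] rpy [-1.796e+02 -1.000e-01 -1.006e+02] open 87.2 travel [-179.1    6.4  106.4] F [ 0.8 -0.9  0.1]
```

View pics/w4.png

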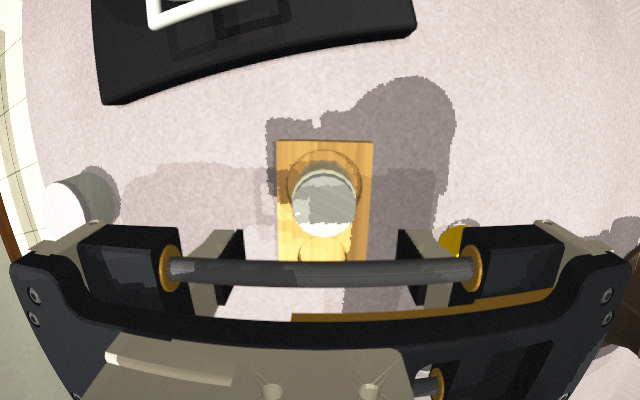

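The jar stands in the big well, around (323,200), concentric with the rim. Next is the probe spot.

Request:
{"op": "apply_moves", "data": {"targets": [{"travel": [-19,0,0],"roll": 0,"jaw": 87},{"travel": [-35,1,0],"roll": 0,"jaw": 87},{"travel": [-40,2,0],"roll": 0,"jaw": 87},{"travel": [-40,2,0],"roll": 0,"jaw": 87},{"travel": [-30,1,10],"roll": 0,"jaw": 87},{"travel": [-15,0,30],"roll": 0,"jaw": 87},{"travel": [0,0,30],"roll": 0,"jaw": 87},{"travel": [0,0,25],"roll": 0,"jaw": 87},{"travel": [0,0,10],"roll": 0,"jaw": 87},{"travel": [0,0,0],"roll": 0,"jaw": 87}]}}

```text
clock: 10.45
tool_pos: [0.5769, -0.1493, 0.0349]
orientation: [179.8, -0.0, -100.6]
force: [0.2, 0.3, 0.6]
opening: 0.0873
gripper_force: 0.0
```

Run:
```python
from h import *
o=go(580,-150,30)
s=ctrl.snapshot('side')
cv2.imwrite('pics/s5.png',cv2.resize(s[90:210,260:420,::-1],None,fx=5,fy=5))
```

```text
t 10.4 tcp [ 576.9 -149.3   34.9] rpy [ 179.8   -0.  -100.6] open 87.3 travel [ 0.1 -3.1  4.9] F [0.2 0.3 0.6]
```

View pics/s5.png

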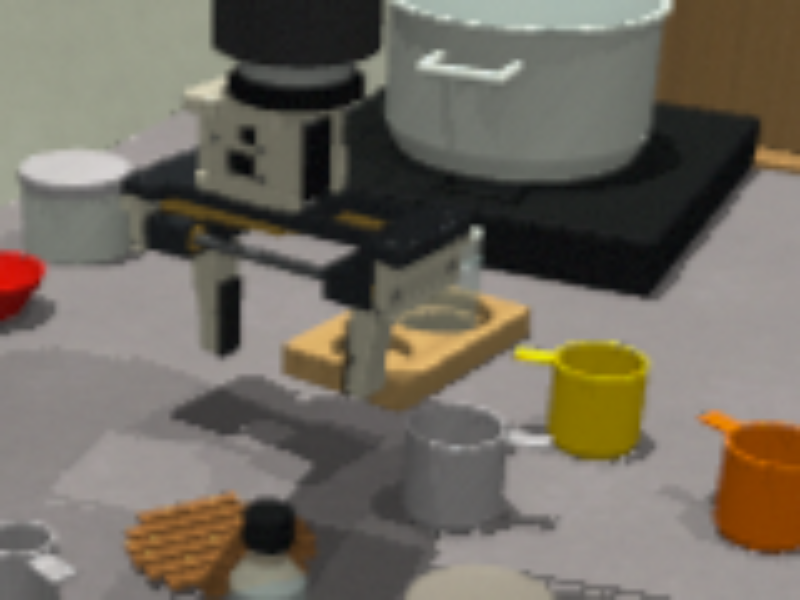

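The side view shows the open fingertips clearly well above the counter, with their shadow separated at about (240,400), though the nominal tip height is 13 mm. I'll lower gently to find contact.

Request:
{"op": "apply_moves", "data": {"targets": [{"travel": [0,0,10],"roll": 0,"jaw": 87},{"travel": [0,0,4],"roll": 0,"jaw": 87},{"travel": [0,0,2],"roll": 0,"jaw": 87},{"travel": [0,0,0],"roll": 0,"jaw": 87},{"travel": [0,0,0],"roll": 0,"jaw": 87}]}}

```text
clock: 11.0
tool_pos: [0.5785, -0.1493, 0.021]
orientation: [-180.0, 0.0, -100.6]
force: [-0.0, -0.4, -0.1]
opening: 0.0869
gripper_force: 0.0
```

Request:
{"op": "apply_moves", "data": {"targets": [{"travel": [0,0,4],"roll": 0,"jaw": 87},{"travel": [0,0,2],"roll": 0,"jaw": 87},{"travel": [0,0,2],"roll": 0,"jaw": 87},{"travel": [0,0,0],"roll": 0,"jaw": 87},{"travel": [0,0,0],"roll": 0,"jaw": 87}]}}

```text
clock: 11.5
tool_pos: [0.5783, -0.1493, 0.0126]
orientation: [180.0, -0.0, -100.6]
force: [0.0, 0.4, 0.6]
opening: 0.0875
gripper_force: 0.0
```

Request:
{"op": "apply_moves", "data": {"targets": [{"travel": [0,0,4],"roll": 0,"jaw": 87},{"travel": [0,0,2],"roll": 0,"jaw": 87},{"travel": [0,0,1],"roll": 0,"jaw": 87},{"travel": [0,0,1],"roll": 0,"jaw": 87},{"travel": [0,0,1],"roll": 0,"jaw": 87},{"travel": [0,0,0],"roll": 0,"jaw": 87}]}}

```text
clock: 12.1
tool_pos: [0.5782, -0.1493, 0.0035]
orientation: [180.0, -0.0, -100.6]
force: [0.6, -0.1, -0.3]
opening: 0.0869
gripper_force: 0.0
```

Run:
```python
from h import *
o=go(580,-150,30)
s=ctrl.snapshot('side')
cv2.imwrite('pics/s6.png',cv2.resize(s[90:210,260:420,::-1],None,fx=5,fy=5))
```

```text
t 12.1 tcp [ 578.2 -149.3    3.5] rpy [ 180.    -0.  -100.6] open 86.9 travel [  0.4  -1.9 -26.5] F [ 0.6 -0.1 -0.3]
```

View pics/s6.png

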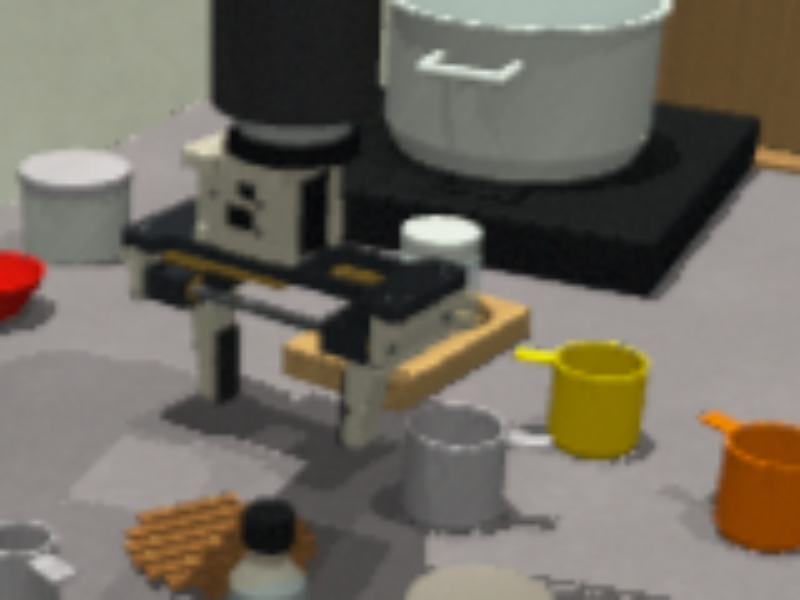

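Tips sit about 5 mm above TCP z: 31 mm of travel gave roughly 48 px in the pictures, and a small shadow gap remains. I'll therefore use TCP 13 for the cups and 31 for the cruet. The large cup is next: rise, then turn to yaw -170.5 so the fingers close across its tab.

Request:
{"op": "apply_moves", "data": {"targets": [{"travel": [0,0,-15],"roll": 0,"jaw": 87},{"travel": [0,0,-35],"roll": 7,"jaw": 87},{"travel": [0,0,-40],"roll": 7,"jaw": 87},{"travel": [0,0,-20],"roll": 8,"jaw": 87},{"travel": [0,0,0],"roll": 8,"jaw": 87},{"travel": [0,0,0],"roll": 8,"jaw": 87},{"travel": [0,0,0],"roll": 8,"jaw": 87},{"travel": [0,0,0],"roll": 8,"jaw": 87},{"travel": [0,0,0],"roll": 8,"jaw": 87},{"travel": [0,0,0],"roll": 8,"jaw": 87}]}}

```text
clock: 13.15
tool_pos: [0.5783, -0.1493, 0.1138]
orientation: [180.0, 0.0, -170.9]
force: [-0.5, 0.4, 0.3]
opening: 0.0873
gripper_force: 0.0
```

Run:
```python
from h import *
o=go(455.6,-104.4,13)
```

```text
t 13.2 tcp [ 578.3 -149.3  113.8] rpy [ 180.     0.  -170.9] open 87.3 travel [114.   63.7 100.8] F [-0.5  0.4  0.3]
```

Request:
{"op": "apply_moves", "data": {"targets": [{"travel": [14,8,0],"roll": 0,"jaw": 87},{"travel": [30,17,0],"roll": 0,"jaw": 87},{"travel": [35,19,0],"roll": 0,"jaw": 87},{"travel": [23,13,0],"roll": 0,"jaw": 87},{"travel": [12,7,0],"roll": 0,"jaw": 87},{"travel": [0,0,0],"roll": 0,"jaw": 87},{"travel": [0,0,0],"roll": 0,"jaw": 87}]}}

```text
clock: 13.85
tool_pos: [0.4565, -0.1047, 0.1143]
orientation: [-180.0, 0.1, -170.5]
force: [0.4, 0.1, -0.4]
opening: 0.0867
gripper_force: 0.0
```

Run:
```python
from h import *
o=go(455.6,-104.4,13);im=ctrl.snapshot('wrist');save('w7',im)
```

```text
t 13.8 tcp [ 456.5 -104.7  114.3] rpy [-1.800e+02  1.000e-01 -1.705e+02] open 86.7 travel [  0.8   0.4 101.3] F [ 0.4  0.1 -0.4]
```

View pics/w7.png

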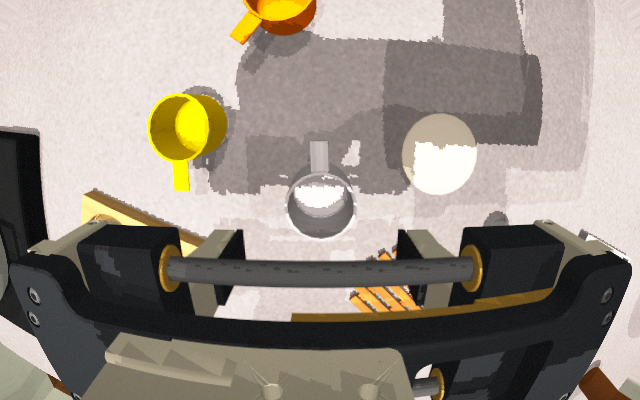

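The wrist view shows the large cup centred at (320,205), with its tab pointing straight up the image and perpendicular to the fingers. Descending.

Request:
{"op": "apply_moves", "data": {"targets": [{"travel": [1,0,12],"roll": 0,"jaw": 87},{"travel": [0,0,25],"roll": 0,"jaw": 87},{"travel": [0,0,30],"roll": 0,"jaw": 87},{"travel": [0,0,20],"roll": 0,"jaw": 87},{"travel": [0,0,10],"roll": 0,"jaw": 87},{"travel": [0,0,5],"roll": 0,"jaw": 87},{"travel": [0,0,0],"roll": 0,"jaw": 75},{"travel": [0,0,0],"roll": 0,"jaw": 65},{"travel": [0,0,0],"roll": 0,"jaw": 58},{"travel": [0,0,0],"roll": 0,"jaw": 54}]}}

```text
clock: 14.9
tool_pos: [0.455, -0.1048, 0.0124]
orientation: [-180.0, 0.1, -170.6]
force: [-0.2, -0.8, 0.4]
opening: 0.0609
gripper_force: 0.0
```

Request:
{"op": "apply_moves", "data": {"targets": [{"travel": [0,0,0],"roll": 0,"jaw": 50},{"travel": [0,0,0],"roll": 0,"jaw": 50},{"travel": [0,0,0],"roll": 0,"jaw": 50},{"travel": [0,0,0],"roll": 0,"jaw": 50}]}}

```text
clock: 15.3
tool_pos: [0.4549, -0.1049, 0.0123]
orientation: [-180.0, 0.1, -170.6]
force: [-2.0, -0.1, 6.5]
opening: 0.0555
gripper_force: 30.0
```

Request:
{"op": "apply_moves", "data": {"targets": [{"travel": [0,0,-10],"roll": 0,"jaw": 50},{"travel": [0,0,-20],"roll": -7,"jaw": 50},{"travel": [0,0,-30],"roll": -8,"jaw": 50},{"travel": [0,0,-30],"roll": -8,"jaw": 50},{"travel": [0,0,-30],"roll": -8,"jaw": 50},{"travel": [0,0,-15],"roll": -8,"jaw": 50},{"travel": [0,0,-5],"roll": -8,"jaw": 50},{"travel": [0,0,0],"roll": -8,"jaw": 50},{"travel": [0,0,0],"roll": -8,"jaw": 50},{"travel": [0,0,0],"roll": -8,"jaw": 50}]}}

```text
clock: 16.3
tool_pos: [0.454, -0.1049, 0.1523]
orientation: [-180.0, 0.0, -99.3]
force: [0.1, 0.2, -1.6]
opening: 0.0554
gripper_force: 30.0
```

Run:
```python
from h import *
o=go(498.3,271.4,15)
```

```text
t 16.3 tcp [ 454.  -104.9  152.3] rpy [-180.     0.   -99.3] open 55.4 travel [-378.5   16.8  137.3] F [ 0.1  0.2 -1.6]
```

Request:
{"op": "apply_moves", "data": {"targets": [{"travel": [-15,1,0],"roll": 0,"jaw": 50},{"travel": [-30,1,0],"roll": 0,"jaw": 50},{"travel": [-40,2,0],"roll": 0,"jaw": 50},{"travel": [-45,2,0],"roll": 0,"jaw": 50},{"travel": [-45,2,0],"roll": 0,"jaw": 50},{"travel": [-45,2,0],"roll": 0,"jaw": 50},{"travel": [-45,2,0],"roll": 0,"jaw": 50},{"travel": [-45,2,0],"roll": 0,"jaw": 50},{"travel": [-35,2,0],"roll": 0,"jaw": 50},{"travel": [-20,1,0],"roll": 0,"jaw": 50}]}}

```text
clock: 17.3
tool_pos: [0.4983, 0.2603, 0.152]
orientation: [-180.0, 0.0, -99.5]
force: [0.3, -0.1, -1.3]
opening: 0.0557
gripper_force: 30.0
```

Request:
{"op": "apply_moves", "data": {"targets": [{"travel": [-13,0,0],"roll": 0,"jaw": 50},{"travel": [0,0,20],"roll": 0,"jaw": 50},{"travel": [0,0,30],"roll": 0,"jaw": 50},{"travel": [0,0,30],"roll": 0,"jaw": 50},{"travel": [0,0,10],"roll": 0,"jaw": 50},{"travel": [0,0,0],"roll": 0,"jaw": 50},{"travel": [0,0,0],"roll": 0,"jaw": 50}]}}

```text
clock: 18.0
tool_pos: [0.5013, 0.2707, 0.0629]
orientation: [-179.9, 0.0, -99.6]
force: [-0.3, 0.3, -0.5]
opening: 0.0555
gripper_force: 30.0
```

Run:
```python
from h import *
o=go(498.3,271.4,15.5)
im=ctrl.snapshot('wrist');save('w8',im)
```

```text
t 18.0 tcp [501.3 270.7  62.9] rpy [-179.9    0.   -99.6] open 55.5 travel [-0.2  3.1 47.4] F [-0.3  0.3 -0.5]
```

Request:
{"op": "apply_moves", "data": {"targets": [{"travel": [0,3,12],"roll": 0,"jaw": 50},{"travel": [0,0,14],"roll": 0,"jaw": 50},{"travel": [0,0,10],"roll": 0,"jaw": 50},{"travel": [0,0,5],"roll": 0,"jaw": 50},{"travel": [0,0,2],"roll": 0,"jaw": 50},{"travel": [0,0,1],"roll": 0,"jaw": 50},{"travel": [0,0,0],"roll": 0,"jaw": 50},{"travel": [0,0,1],"roll": 0,"jaw": 50},{"travel": [0,0,0],"roll": 0,"jaw": 50}]}}

```text
clock: 18.95
tool_pos: [0.4977, 0.2712, 0.0169]
orientation: [-180.0, 0.0, -99.6]
force: [0.0, -1.3, -0.9]
opening: 0.0557
gripper_force: 30.0
```

Request:
{"op": "apply_moves", "data": {"targets": [{"travel": [0,0,0.5],"roll": 0,"jaw": 50},{"travel": [0,0,0.5],"roll": 0,"jaw": 50},{"travel": [0,0,0],"roll": 0,"jaw": 50}]}}

```text
clock: 19.25
tool_pos: [0.4976, 0.2711, 0.0156]
orientation: [180.0, -0.0, -99.6]
force: [-0.1, 0.1, -0.2]
opening: 0.0554
gripper_force: 30.0
```

Request:
{"op": "apply_moves", "data": {"targets": [{"travel": [0,0,0.5],"roll": 0,"jaw": 50},{"travel": [0,0,0],"roll": 0,"jaw": 50},{"travel": [0,0,0],"roll": 0,"jaw": 58},{"travel": [0,0,0],"roll": 0,"jaw": 66},{"travel": [0,0,0],"roll": 0,"jaw": 80},{"travel": [0,0,0],"roll": 0,"jaw": 80},{"travel": [0,0,-10],"roll": 0,"jaw": 80},{"travel": [0,0,-30],"roll": 0,"jaw": 87},{"travel": [0,0,-40],"roll": 0,"jaw": 87},{"travel": [0,0,-30],"roll": 0,"jaw": 87}]}}

```text
clock: 20.25
tool_pos: [0.4981, 0.2714, 0.1281]
orientation: [-179.9, 0.1, -99.6]
force: [-0.1, 0.2, -0.0]
opening: 0.0867
gripper_force: 0.0
```

Run:
```python
from h import *
o=go(606.9,94.1,13)
```

```text
t 20.2 tcp [498.1 271.4 128.1] rpy [-1.799e+02  1.000e-01 -9.960e+01] open 86.7 travel [ 156.7 -136.8  115.1] F [-0.1  0.2 -0. ]
```

Request:
{"op": "apply_moves", "data": {"targets": [{"travel": [0,0,0],"roll": -7,"jaw": 80},{"travel": [0,0,0],"roll": -8,"jaw": 80},{"travel": [0,0,0],"roll": -8,"jaw": 80},{"travel": [0,0,0],"roll": -8,"jaw": 80},{"travel": [0,0,0],"roll": -8,"jaw": 80},{"travel": [0,0,0],"roll": -8,"jaw": 80},{"travel": [0,0,0],"roll": -8,"jaw": 80},{"travel": [0,0,0],"roll": -8,"jaw": 80},{"travel": [0,0,0],"roll": -8,"jaw": 80}]}}

```text
clock: 21.15
tool_pos: [0.4976, 0.2711, 0.126]
orientation: [-180.0, -0.0, -28.3]
force: [-0.2, -0.4, 0.7]
opening: 0.0801
gripper_force: 0.0
```

Request:
{"op": "apply_moves", "data": {"targets": [{"travel": [18,10,0],"roll": 0,"jaw": 80},{"travel": [33,19,0],"roll": 0,"jaw": 80},{"travel": [38,22,0],"roll": 0,"jaw": 80},{"travel": [38,22,0],"roll": 0,"jaw": 80},{"travel": [33,19,0],"roll": 0,"jaw": 80},{"travel": [20,12,0],"roll": 0,"jaw": 80},{"travel": [0,0,0],"roll": 0,"jaw": 80},{"travel": [0,0,0],"roll": 0,"jaw": 80}]}}

```text
clock: 21.95
tool_pos: [0.6059, 0.0932, 0.1255]
orientation: [-180.0, -0.0, -28.7]
force: [-0.1, 0.6, 0.4]
opening: 0.0796
gripper_force: 0.0
```

Run:
```python
from h import *
o=go(606.9,94.1,13)
im=ctrl.snapshot('wrist');save('w9',im)
```

```text
t 21.9 tcp [605.9  93.2 125.5] rpy [-180.    -0.   -28.7] open 79.6 travel [  0.4  -1.3 112.5] F [-0.1  0.6  0.4]
```

View pics/w9.png

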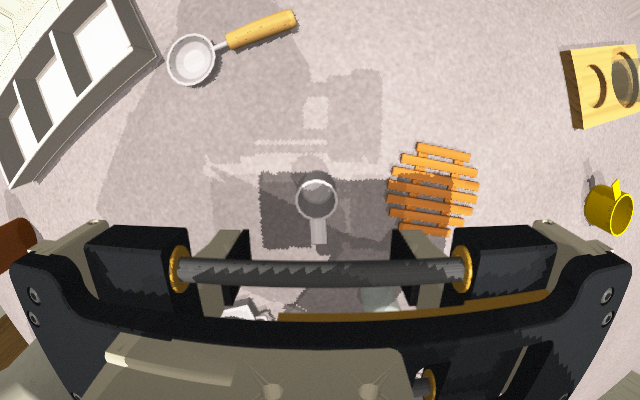

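The wrist view shows the small cup's rim centre at about (316,199), with the tab pointing down the image and perpendicular to the fingers. The trivet is clear to the right. I'll descend with a narrower opening.

Request:
{"op": "apply_moves", "data": {"targets": [{"travel": [0,-2,12],"roll": 0,"jaw": 62},{"travel": [0,0,25],"roll": 0,"jaw": 62},{"travel": [0,0,30],"roll": 0,"jaw": 62},{"travel": [0,0,25],"roll": 0,"jaw": 62},{"travel": [0,0,14],"roll": 0,"jaw": 62},{"travel": [0,0,6],"roll": 0,"jaw": 62},{"travel": [0,0,0],"roll": 0,"jaw": 55},{"travel": [0,0,0],"roll": 0,"jaw": 48},{"travel": [0,0,0],"roll": 0,"jaw": 42},{"travel": [0,0,0],"roll": 0,"jaw": 37}]}}

```text
clock: 23.0
tool_pos: [0.6075, 0.0957, 0.0142]
orientation: [-179.9, -0.1, -28.6]
force: [-0.7, -0.2, 0.1]
opening: 0.0399
gripper_force: 0.0
```

Request:
{"op": "apply_moves", "data": {"targets": [{"travel": [0,0,0],"roll": 0,"jaw": 32},{"travel": [0,0,0],"roll": 0,"jaw": 30},{"travel": [0,0,0],"roll": 0,"jaw": 30},{"travel": [0,0,0],"roll": 0,"jaw": 30}]}}

```text
clock: 23.4
tool_pos: [0.6075, 0.0956, 0.0138]
orientation: [-179.9, -0.1, -28.6]
force: [-0.0, 0.4, 6.4]
opening: 0.034
gripper_force: 30.0
```

Run:
```python
from h import *
im=cv2.imread('pics/w9.png')
o={'tool_pos':[.6059,.0932,.1255],'orientation':[180,0,-28.7]}
print(wpt((316,199),.046,o)*1000)
o={'tool_pos':[.4565,-.1047,.1143],'orientation':[180,0,-170.5]}
print(wpt((320,205),.054,o)*1000)
go(606.9,94.1)
```

```text
[609.26869024  95.61499713  46.        ]
[ 453.92550866 -105.56204106   54.        ]
t 23.4 tcp [607.5  95.6  13.8] rpy [-1.799e+02 -1.000e-01 -2.860e+01] open 34.0 travel [0.2 1.6 0. ] F [-0.   0.4  6.4]
```

Request:
{"op": "apply_moves", "data": {"targets": [{"travel": [0,0,-10],"roll": 0,"jaw": 30},{"travel": [0,0,-25],"roll": 0,"jaw": 30},{"travel": [0,0,-30],"roll": 0,"jaw": 30},{"travel": [0,0,-25],"roll": 0,"jaw": 30},{"travel": [0,0,-10],"roll": 0,"jaw": 30},{"travel": [0,0,0],"roll": 0,"jaw": 30}]}}

```text
clock: 24.0
tool_pos: [0.6075, 0.0957, 0.1147]
orientation: [-179.9, -0.1, -28.6]
force: [0.9, -0.4, -1.4]
opening: 0.0338
gripper_force: 30.0
```

Run:
```python
from h import *
o=go(511.8,351.3,16.8)
w=ctrl.snapshot('wrist');s=ctrl.snapshot('side');save('w10',w)
a=np.zeros((600,800,3),np.uint8)
a[:300,:480]=cv2.resize(w[160:310,200:440,::-1],None,fx=2,fy=2)
a[300:,:]=cv2.resize(s[110:230,200:520,::-1],(800,300))
cv2.imwrite('pics/m10.png',a)
```

```text
t 24.0 tcp [607.5  95.7 114.7] rpy [-1.799e+02 -1.000e-01 -2.860e+01] open 33.8 travel [-206.3 -178.7   97.9] F [ 0.9 -0.4 -1.4]
```

View pics/m10.png

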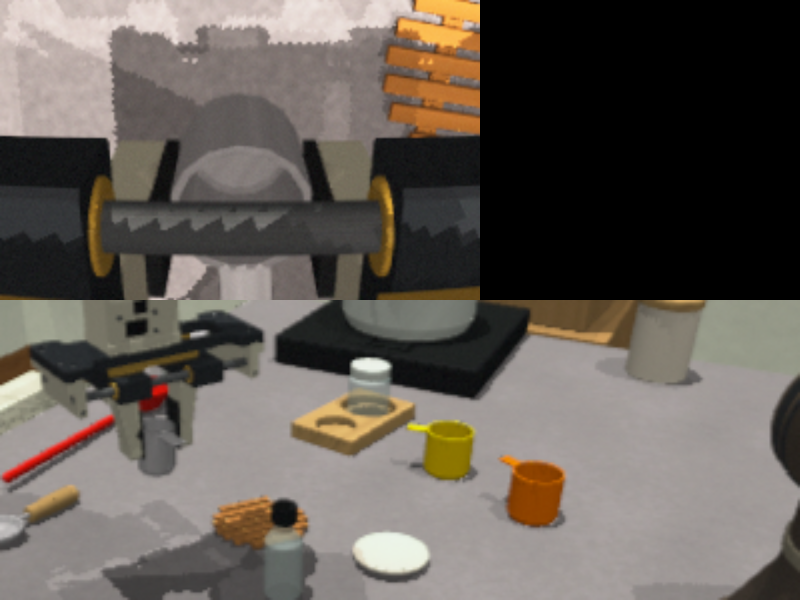

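The composite shows the small cup held upright between the pads and the jar standing in its well. I'll turn back to yaw -99.6 and go to the small bay.

Request:
{"op": "apply_moves", "data": {"targets": [{"travel": [0,0,0],"roll": 7,"jaw": 30},{"travel": [0,0,0],"roll": 8,"jaw": 30},{"travel": [0,0,0],"roll": 8,"jaw": 30},{"travel": [0,0,0],"roll": 8,"jaw": 30},{"travel": [0,0,0],"roll": 8,"jaw": 30},{"travel": [0,0,0],"roll": 8,"jaw": 30},{"travel": [0,0,0],"roll": 8,"jaw": 30},{"travel": [0,0,0],"roll": 8,"jaw": 30},{"travel": [0,0,0],"roll": 8,"jaw": 30}]}}

```text
clock: 25.0
tool_pos: [0.6057, 0.095, 0.1111]
orientation: [179.8, -0.1, -99.9]
force: [0.1, 0.4, -0.8]
opening: 0.0338
gripper_force: 30.0
```

Request:
{"op": "apply_moves", "data": {"targets": [{"travel": [-16,9,0],"roll": 0,"jaw": 30},{"travel": [-30,17,0],"roll": 0,"jaw": 30},{"travel": [-36,21,0],"roll": 0,"jaw": 30},{"travel": [-36,21,0],"roll": 0,"jaw": 30},{"travel": [-36,21,0],"roll": 0,"jaw": 30},{"travel": [-36,21,0],"roll": 0,"jaw": 30},{"travel": [-28,16,0],"roll": 0,"jaw": 30},{"travel": [-18,11,0],"roll": 0,"jaw": 30},{"travel": [0,0,0],"roll": 0,"jaw": 30},{"travel": [0,0,0],"roll": 0,"jaw": 30}]}}

```text
clock: 26.0
tool_pos: [0.5101, 0.3505, 0.1114]
orientation: [179.9, -0.1, -99.5]
force: [0.1, -0.8, -1.6]
opening: 0.0338
gripper_force: 30.0
```

Run:
```python
from h import *
o=go(511.8,351.3,16.8)
```

```text
t 26.0 tcp [510.1 350.5 111.4] rpy [ 1.799e+02 -1.000e-01 -9.950e+01] open 33.8 travel [-1.  -1.5 94.6] F [ 0.1 -0.8 -1.6]
```

Request:
{"op": "apply_moves", "data": {"targets": [{"travel": [-1,-1,10],"roll": 0,"jaw": 30},{"travel": [0,0,20],"roll": 0,"jaw": 30},{"travel": [0,0,25],"roll": 0,"jaw": 30},{"travel": [0,0,18],"roll": 0,"jaw": 30},{"travel": [0,0,10],"roll": 0,"jaw": 30},{"travel": [0,0,5],"roll": 0,"jaw": 30},{"travel": [0,0,2],"roll": 0,"jaw": 30},{"travel": [0,0,1],"roll": 0,"jaw": 30},{"travel": [0,0,0],"roll": 0,"jaw": 30},{"travel": [0,0,0],"roll": 0,"jaw": 30}]}}

```text
clock: 27.0
tool_pos: [0.5125, 0.3521, 0.0229]
orientation: [-180.0, 0.1, -99.6]
force: [-0.6, -0.3, -0.7]
opening: 0.0339
gripper_force: 30.0
```

Request:
{"op": "apply_moves", "data": {"targets": [{"travel": [0,0,1],"roll": 0,"jaw": 30},{"travel": [0,0,0.5],"roll": 0,"jaw": 30},{"travel": [0,0,0],"roll": 0,"jaw": 30}]}}

```text
clock: 27.3
tool_pos: [0.5121, 0.3518, 0.0207]
orientation: [180.0, 0.0, -99.6]
force: [0.8, -0.2, -0.9]
opening: 0.034
gripper_force: 30.0
```

Request:
{"op": "apply_moves", "data": {"targets": [{"travel": [0,0,1],"roll": 0,"jaw": 30},{"travel": [0,0,1],"roll": 0,"jaw": 30},{"travel": [0,0,1],"roll": 0,"jaw": 30},{"travel": [0,0,0.5],"roll": 0,"jaw": 30},{"travel": [0,0,0],"roll": 0,"jaw": 30}]}}

```text
clock: 27.8
tool_pos: [0.5121, 0.3517, 0.017]
orientation: [180.0, -0.0, -99.6]
force: [-0.5, 0.3, -1.2]
opening: 0.0339
gripper_force: 30.0
```

Request:
{"op": "apply_moves", "data": {"targets": [{"travel": [0,0,0.5],"roll": 0,"jaw": 30},{"travel": [0,0,0],"roll": 0,"jaw": 30}]}}

```text
clock: 28.0
tool_pos: [0.5123, 0.3518, 0.0169]
orientation: [-180.0, 0.0, -99.6]
force: [-0.1, 1.0, 1.2]
opening: 0.0342
gripper_force: 30.0
```

Contact at 16.9. Release and rise.

Request:
{"op": "apply_moves", "data": {"targets": [{"travel": [0,0,0],"roll": 0,"jaw": 38},{"travel": [0,0,0],"roll": 0,"jaw": 46},{"travel": [0,0,0],"roll": 0,"jaw": 58},{"travel": [0,0,0],"roll": 0,"jaw": 64},{"travel": [0,0,0],"roll": 0,"jaw": 64},{"travel": [0,0,-10],"roll": 0,"jaw": 64},{"travel": [0,0,-30],"roll": 0,"jaw": 64},{"travel": [0,0,-40],"roll": 0,"jaw": 64},{"travel": [0,0,-40],"roll": 0,"jaw": 64},{"travel": [0,0,-10],"roll": 0,"jaw": 64}]}}

```text
clock: 29.0
tool_pos: [0.5143, 0.3535, 0.1528]
orientation: [-179.7, 0.4, -99.5]
force: [-0.1, 0.6, 0.8]
opening: 0.0643
gripper_force: 0.0
```

Run:
```python
from h import *
o=go(472.8,93.1,31)
```

```text
t 29.0 tcp [514.3 353.5 152.8] rpy [-179.7    0.4  -99.5] open 64.3 travel [263.7  -2.2 121.8] F [-0.1  0.6  0.8]
```

Request:
{"op": "apply_moves", "data": {"targets": [{"travel": [18,0,0],"roll": 1,"jaw": 64},{"travel": [35,0,0],"roll": 0,"jaw": 64},{"travel": [42,0,0],"roll": 0,"jaw": 64},{"travel": [44,0,0],"roll": 0,"jaw": 64},{"travel": [44,0,0],"roll": 0,"jaw": 64},{"travel": [40,0,0],"roll": 0,"jaw": 64},{"travel": [26,0,0],"roll": 0,"jaw": 64},{"travel": [14,0,0],"roll": 0,"jaw": 64},{"travel": [0,0,0],"roll": 0,"jaw": 64},{"travel": [0,0,0],"roll": 0,"jaw": 64}]}}

```text
clock: 30.0
tool_pos: [0.4644, 0.0933, 0.1466]
orientation: [-180.0, 0.0, -100.6]
force: [0.5, 0.5, 1.0]
opening: 0.0641
gripper_force: 0.0
```

Run:
```python
from h import *
o=go(472.8,93.1,31);w=ctrl.snapshot('wrist');save('w11',w)
# black cap: dark blob near image centre above the gripper bar
g=w.max(2);m=((g<45)*255).astype(np.uint8);m[225:]=0
n,_,st,ce=cv2.connectedComponentsWithStats(m)
for s,c in zip(st[1:],ce[1:]):
    if s[4]>80: print(s,np.round(c,1),np.round(wpt(c,.095,o)*1000,1))
```

```text
t 30.0 tcp [464.4  93.3 146.6] rpy [-180.     0.  -100.6] open 64.1 travel [ -1.4  -8.3 115.6] F [0.5 0.5 1. ]
[614   0  26  15 314] [626.3   5.9] [ 99.9 -66.6  95. ]
[623  16  17  17 111] [634.3  25.4] [ 90.3 -45.3  95. ]
[612  35  28  15 186] [628.6  40.3] [111.1 -26.4  95. ]
[604  76  36  23 404] [624.7  86.9] [133.   24.5  95. ]
[583 101  32  45 173] [595.  122.5] [193.5  58.4  95. ]
[613 103  27  33 483] [630.  117.1] [125.   56.6  95. ]
[293 196  30  29 727] [307.5 211.2] [473.6  91.2  95. ]
```

The cap was found at (473.6, 91.2), within 2 mm of the first estimate. Shifting and descending.

Request:
{"op": "apply_moves", "data": {"targets": [{"travel": [0,-9,0],"roll": 0,"jaw": 64},{"travel": [0,0,12],"roll": 0,"jaw": 64},{"travel": [0,0,25],"roll": 0,"jaw": 64},{"travel": [0,0,30],"roll": 0,"jaw": 64},{"travel": [0,0,25],"roll": 0,"jaw": 64},{"travel": [0,0,12],"roll": 0,"jaw": 64},{"travel": [0,0,6],"roll": 0,"jaw": 64},{"travel": [0,0,0],"roll": 0,"jaw": 64},{"travel": [0,0,0],"roll": 0,"jaw": 64}]}}

```text
clock: 30.95
tool_pos: [0.4734, 0.0918, 0.0368]
orientation: [-180.0, 0.0, -100.6]
force: [0.8, 0.2, 1.3]
opening: 0.0642
gripper_force: 0.0
```

Request:
{"op": "apply_moves", "data": {"targets": [{"travel": [0,0,2],"roll": 0,"jaw": 64},{"travel": [0,0,1],"roll": 0,"jaw": 64},{"travel": [0,0,0],"roll": 0,"jaw": 56},{"travel": [0,0,0],"roll": 0,"jaw": 48},{"travel": [0,0,0],"roll": 0,"jaw": 42},{"travel": [0,0,0],"roll": 0,"jaw": 38},{"travel": [0,0,0],"roll": 0,"jaw": 34},{"travel": [0,0,0],"roll": 0,"jaw": 30},{"travel": [0,0,0],"roll": 0,"jaw": 30},{"travel": [0,0,0],"roll": 0,"jaw": 30}]}}

```text
clock: 31.95
tool_pos: [0.4732, 0.0916, 0.0337]
orientation: [-180.0, 0.0, -100.6]
force: [-0.2, -0.1, 1.8]
opening: 0.035
gripper_force: 30.0
```

Request:
{"op": "apply_moves", "data": {"targets": [{"travel": [0,0,-8],"roll": 0,"jaw": 30},{"travel": [0,0,-18],"roll": 0,"jaw": 30},{"travel": [0,0,-22],"roll": 0,"jaw": 30},{"travel": [0,0,-15],"roll": 0,"jaw": 30},{"travel": [0,0,-7],"roll": 0,"jaw": 30},{"travel": [0,0,0],"roll": 0,"jaw": 30},{"travel": [0,0,0],"roll": 0,"jaw": 30}]}}

```text
clock: 32.65
tool_pos: [0.4726, 0.0913, 0.1032]
orientation: [180.0, -0.0, -100.6]
force: [0.0, 0.4, -1.2]
opening: 0.0355
gripper_force: 30.0
```

Run:
```python
from h import *
o=go(565.6,-250.8,42)
```

```text
t 32.6 tcp [472.6  91.3 103.2] rpy [ 180.    -0.  -100.6] open 35.5 travel [ 319.2 -154.4   61.2] F [ 0.   0.4 -1.2]
```

Request:
{"op": "apply_moves", "data": {"targets": [{"travel": [16,-8,0],"roll": 0,"jaw": 30},{"travel": [30,-14,0],"roll": 0,"jaw": 30},{"travel": [38,-18,0],"roll": 0,"jaw": 30},{"travel": [40,-19,0],"roll": 0,"jaw": 30},{"travel": [40,-19,0],"roll": 0,"jaw": 30},{"travel": [40,-20,0],"roll": 0,"jaw": 30},{"travel": [40,-20,0],"roll": 0,"jaw": 30},{"travel": [35,-17,0],"roll": 0,"jaw": 30},{"travel": [25,-12,0],"roll": 0,"jaw": 30},{"travel": [15,-7,0],"roll": 0,"jaw": 30}]}}

```text
clock: 33.65
tool_pos: [0.5653, -0.2524, 0.1018]
orientation: [179.8, -0.0, -100.7]
force: [0.0, 1.1, -1.3]
opening: 0.035
gripper_force: 30.0
```

Request:
{"op": "apply_moves", "data": {"targets": [{"travel": [0,0,0],"roll": 0,"jaw": 30},{"travel": [0,0,0],"roll": 0,"jaw": 30},{"travel": [0,0,0],"roll": 0,"jaw": 30}]}}

```text
clock: 33.95
tool_pos: [0.5655, -0.2494, 0.1033]
orientation: [180.0, 0.0, -100.5]
force: [-0.2, 0.1, -0.9]
opening: 0.035
gripper_force: 30.0
```

Run:
```python
from h import *
o=go(565.6,-250.8,42)
```

```text
t 34.0 tcp [ 565.5 -249.4  103.3] rpy [ 180.     0.  -100.5] open 35.0 travel [ 1.4 -0.4 61.3] F [-0.2  0.1 -0.9]
```

Request:
{"op": "apply_moves", "data": {"targets": [{"travel": [1,0,10],"roll": 0,"jaw": 30},{"travel": [0,0,16],"roll": 0,"jaw": 30},{"travel": [0,0,14],"roll": 0,"jaw": 30},{"travel": [0,0,8],"roll": 0,"jaw": 30},{"travel": [0,0,4],"roll": 0,"jaw": 30},{"travel": [0,0,2],"roll": 0,"jaw": 30},{"travel": [0,0,1],"roll": 0,"jaw": 30},{"travel": [0,0,1],"roll": 0,"jaw": 30},{"travel": [0,0,0],"roll": 0,"jaw": 30},{"travel": [0,0,0],"roll": 0,"jaw": 30}]}}

```text
clock: 34.95
tool_pos: [0.5659, -0.2514, 0.048]
orientation: [-180.0, 0.0, -100.6]
force: [0.1, 0.4, -0.8]
opening: 0.0349
gripper_force: 30.0
```

Request:
{"op": "apply_moves", "data": {"targets": [{"travel": [0,0,1],"roll": 0,"jaw": 30},{"travel": [0,0,1],"roll": 0,"jaw": 30},{"travel": [0,0,1],"roll": 0,"jaw": 30},{"travel": [0,0,0],"roll": 0,"jaw": 30}]}}

```text
clock: 35.35
tool_pos: [0.5655, -0.2513, 0.0444]
orientation: [180.0, 0.0, -100.6]
force: [-0.5, 0.5, -0.5]
opening: 0.035
gripper_force: 30.0
```

Request:
{"op": "apply_moves", "data": {"targets": [{"travel": [0,0,1],"roll": 0,"jaw": 30},{"travel": [0,0,1],"roll": 0,"jaw": 30},{"travel": [0,0,0],"roll": 0,"jaw": 30}]}}

```text
clock: 35.65
tool_pos: [0.5655, -0.2513, 0.0424]
orientation: [180.0, 0.0, -100.6]
force: [-0.3, 0.0, -1.1]
opening: 0.0348
gripper_force: 30.0
```

Request:
{"op": "apply_moves", "data": {"targets": [{"travel": [0,0,0.5],"roll": 0,"jaw": 30},{"travel": [0,0,0],"roll": 0,"jaw": 30}]}}

```text
clock: 35.85
tool_pos: [0.5657, -0.2513, 0.0421]
orientation: [180.0, -0.0, -100.6]
force: [-0.1, 0.3, -1.0]
opening: 0.0349
gripper_force: 30.0
```

Request:
{"op": "apply_moves", "data": {"targets": [{"travel": [0,0,0.5],"roll": 0,"jaw": 30},{"travel": [0,0,0],"roll": 0,"jaw": 30}]}}

```text
clock: 36.05
tool_pos: [0.5657, -0.2513, 0.0418]
orientation: [-180.0, -0.0, -100.6]
force: [-1.6, -0.1, 0.0]
opening: 0.0349
gripper_force: 30.0
```

Contact has begun. Release, rise, and back off for a check.

Request:
{"op": "apply_moves", "data": {"targets": [{"travel": [0,0,0],"roll": 0,"jaw": 38},{"travel": [0,0,0],"roll": 0,"jaw": 46},{"travel": [0,0,0],"roll": 0,"jaw": 58},{"travel": [0,0,0],"roll": 0,"jaw": 64},{"travel": [0,0,0],"roll": 0,"jaw": 64},{"travel": [0,0,-10],"roll": 0,"jaw": 64},{"travel": [0,0,-25],"roll": 0,"jaw": 64},{"travel": [0,0,-35],"roll": 0,"jaw": 64},{"travel": [0,0,-40],"roll": 0,"jaw": 64},{"travel": [0,0,-20],"roll": 0,"jaw": 64}]}}

```text
clock: 37.05
tool_pos: [0.5671, -0.2519, 0.1765]
orientation: [-179.7, -0.0, -100.5]
force: [0.3, 0.0, 0.1]
opening: 0.064
gripper_force: 0.0
```

Request:
{"op": "apply_moves", "data": {"targets": [{"travel": [-20,0,0],"roll": 0,"jaw": 64},{"travel": [-40,0,0],"roll": 0,"jaw": 64},{"travel": [-45,0,0],"roll": 0,"jaw": 64},{"travel": [-45,0,0],"roll": 0,"jaw": 64},{"travel": [-45,0,0],"roll": 0,"jaw": 64},{"travel": [-40,0,0],"roll": 0,"jaw": 64},{"travel": [-20,0,0],"roll": 0,"jaw": 64},{"travel": [0,0,0],"roll": 0,"jaw": 64}]}}

```text
clock: 37.85
tool_pos: [0.6131, 0.0021, 0.1724]
orientation: [-179.9, 0.0, -100.4]
force: [0.1, 0.1, 0.2]
opening: 0.0639
gripper_force: 0.0
```

Run:
```python
from h import *
o=go(0,0);t=ctrl.snapshot('top');save('top_end',t)
def blob(m,box,z,name,inv=True):
    x0,y0,x1,y1=box;k=np.zeros(m.shape,np.uint8);k[y0:y1,x0:x1]=m[y0:y1,x0:x1]*255
    n,_,st,ce=cv2.connectedComponentsWithStats(k)
    for s,c in zip(st[1:],ce[1:]):
        if s[4]>25: print(name,s,np.round(c,1),np.round(ray_plane('top',c,z)*1000,1)[:2])
h=cv2.cvtColor(t,cv2.COLOR_RGB2HSV);g=t.max(2)
blob(g<55,(405,125,510,215),.103,'black cap')
blob((h[...,1]<60)&(g>110),(440,135,510,215),.078,'jar cap')
gr=cv2.cvtColor(t,cv2.COLOR_RGB2GRAY)
for nm,box,r in(('small cup',(110,140,160,225),(9,13)),('large cup',(150,150,215,225),(14,20)),('jar',(440,135,510,215),(13,19))):
    x0,y0,x1,y1=box;a=cv2.resize(gr[y0:y1,x0:x1],None,fx=4,fy=4,interpolation=cv2.INTER_CUBIC)
    c=cv2.HoughCircles(a,cv2.HOUGH_GRADIENT,1,10,param1=80,param2=15,minRadius=4*r[0],maxRadius=4*r[1])
    z={'small cup':.049,'large cup':.057,'jar':.078}[nm]
    for q in ([] if c is None else c[0][:3]):
        px=((q[0]+.5)/4-.5+x0,(q[1]+.5)/4-.5+y0);print(nm,np.round(px,1),q[2]/4,np.round(ray_plane('top',px,z)*1000,1)[:2])
```

```text
t 37.9 tcp [613.1   2.1 172.4] rpy [-179.9    0.  -100.4] open 63.9 travel [112.6 602.7   0. ] F [0.1 0.1 0.2]
jar cap [ 440  135   70   80 3830] [480.9 173.6] [ 540.2 -321.9]
large cup [213.5 217.8] 16.375 [446.7 190.7]
jar [471.2 176.8] 15.475 [ 533.4 -302.7]
jar [482.8 167.2] 13.725 [ 552.8 -326.1]
jar [480.2 168.2] 13.45 [ 550.7 -321.1]
```

Run:
```python
from h import *
t=cv2.imread('pics/top_end.png');t0=cv2.imread('pics/top0.png')
c=ctrl.calibration('top');K=np.array(c['K']);T=np.linalg.inv(np.array(c['extrinsics']))
def pr(p): q=K@(T@np.r_[np.array(p)/1000,1])[:3];return q[:2]/q[2]
print('brightness',t.mean(),t0.mean())
h=cv2.cvtColor(t,cv2.COLOR_BGR2HSV)
def dark(name,p,r,thr,z):
    u,v=pr(p).round().astype(int);b=t.max(2)[v-r:v+r+1,u-r:u+r+1]
    m=(b<thr).astype(np.uint8);n,_,st,ce=cv2.connectedComponentsWithStats(m)
    print(name,'expect px',(u,v),'min',b.min(),'med',np.median(b))
    for s,q in zip(st[1:],ce[1:]):
        if s[4]>20: print('  ',s[2:],np.round(ray_plane('top',(q[0]+u-r,q[1]+v-r),z)*1000,1)[:2])
for th in(70,90): dark('cruet cap',(565.6,-251,103),14,th,.103)
for nm,p,r in(('small',(512,351.5,49),(8,13)),('large',(498,271.3,57),(13,19))):
    u,v=pr(p).round().astype(int);w=24
    a=cv2.resize(cv2.cvtColor(t,cv2.COLOR_BGR2GRAY)[v-w:v+w,u-w:u+w],None,fx=4,fy=4,interpolation=cv2.INTER_CUBIC)
    d=cv2.resize(cv2.cvtColor(cv2.absdiff(t,t0),cv2.COLOR_BGR2GRAY)[v-w:v+w,u-w:u+w],None,fx=1,fy=1)
    print(nm,(u,v),'diff mean',d.mean())
    for p2 in(15,9):
        cc=cv2.HoughCircles(cv2.createCLAHE(4).apply(a),cv2.HOUGH_GRADIENT,1,8,param1=60,param2=p2,minRadius=4*r[0],maxRadius=4*r[1])
        for q in([] if cc is None else cc[0][:3]):
            px=((q[0]+.5)/4-.5+u-w,(q[1]+.5)/4-.5+v-w);print('  ',q[2]/4,np.round(ray_plane('top',px,p[2]/1000)*1000,1)[:2])
```

```text
brightness 116.65426432291666 101.61014192708333
cruet cap expect px (np.int64(449), np.int64(156)) min 47 med 185.0
   [ 12  11 101] [ 564.2 -245. ]
cruet cap expect px (np.int64(449), np.int64(156)) min 47 med 185.0
   [ 13  12 110] [ 563.9 -244.7]
small (np.int64(133), np.int64(183)) diff mean 96.98871527777777
   10.9 [537.  333.9]
   12.85 [492.8 334.1]
   12.575 [516.5 334.6]
   12.85 [530.8 341.1]
   12.575 [527.7 344.2]
   12.3 [531.9 336.8]
large (np.int64(173), np.int64(190)) diff mean 118.06336805555556
   18.85 [494.1 271.7]
   18.85 [492.8 264.4]
   18.85 [502.  265.1]
   18.85 [494.1 271.7]
   18.85 [492.8 264.4]
   18.85 [496.4 275.7]
```

Run:
```python
from h import *
t=cv2.imread('pics/top_end.png');t0=cv2.imread('pics/top0.png')
g=t.max(2);g0=t0.max(2)
print('end, tray region, every 4 px (cols 112..208)')
for v in range(156,224,4): print(v,' '.join(f'{x:3d}' for x in g[v,112:210:4]))
print('before');
for v in range(164,216,12): print(v,' '.join(f'{x:3d}' for x in g0[v,112:210:4]))
```

```text
end, tray region, every 4 px (cols 112..208)
156  58  52  47  42  44  41  37  35  38  39  36  49  22  21  17  20  24  22  23  42 181 175 180 180 181
160  53  53  49  44  41  42  42  37  34  34  23  47  17  20  20  21  20  24  26  29 180 180 178 180 182
164  54  50  45  46  42  40  41  38  36  34  31  51  22  21  26  22  23  22  32  45 181 183 179 181 173
168  52  50  46  41  43  41  39  39  39  35  27  50  23  23  19  23  22  25  22  58 153 169 167 169 167
172  52  47  46  45  43  44  39  38  37  36  19  48  24  22  22  21  22  23  21  46 141 170 172 166 170
176  51  50  46  42  45  42  42  40  37  39  19  50  23  22  23  20  23  20  23  25 100 157 164 168 167
180  51  49  46  45  39  44  41  39  42  37  20  53  30  21  21  22  19  23  23  24  63 147 192 136 168
184  55  50  46  45  44  41  42  42  40  39  17  49  29  19  21  24  20  22  19  25  50 226 230 105 171
188  56  52  47  46  43  42  42  40  40  36  23  45  37  17  17  23  20  21  22  23  31 207 199 150 158
192  56  52  49  45  41  42  41  43  41  38  22  49  36  19  18  19  23  24  20  23  22 211 160 113 114
196  60  55  50
[... 539 characters left out ...]
1  40  36  35  29  51  19  17  19  19  24  22  19  18  28 162 162 157
220  66  62  59  56  55  49  47  45  43  39  34  37  51  18  21  23  24  20  21  24  17  18 164 156 147
before
164 126 126 122 124 131 126 117 122 124 121 123 125 123 127 125 126 122 122 127 125 125 127 121 125 126
176 123 124 116 102 159 112 168 166 166 165 167 162 171 134 126 113 114 140 152 150 126 117 121 126 124
188 128 135  89 168  87 171 169 168 167 166 165 174 169 113 171 169 174 175 176 176 174 176 163 114 116
200 124 121 169  59 170 170 169 168 168 168 173 172  86 172 173 176 175 175 174 174 175 175  73 144 102
212 125 119 120 124 124 122 123 123 122 122 107 109 109 131 157 164 159 160 169 172 176  85 111 101 124
```

The dark region is the arm blocking the tray from the top camera. I'll move it to the right, where it uncovers the tray and the wrist can see the block.

Request:
{"op": "apply_moves", "data": {"targets": [{"travel": [20,0,0],"roll": 0,"jaw": 64},{"travel": [35,0,0],"roll": 0,"jaw": 64},{"travel": [40,0,0],"roll": 0,"jaw": 64},{"travel": [40,0,0],"roll": 0,"jaw": 64},{"travel": [30,0,0],"roll": 0,"jaw": 64},{"travel": [15,0,0],"roll": 0,"jaw": 64},{"travel": [0,0,0],"roll": 0,"jaw": 64},{"travel": [0,0,0],"roll": 0,"jaw": 64}]}}

```text
clock: 38.7
tool_pos: [0.5793, -0.178, 0.1719]
orientation: [-180.0, 0.0, -100.7]
force: [-0.5, 0.3, 0.1]
opening: 0.0643
gripper_force: 0.0
```

Run:
```python
from h import *
o=go(0,0);w=ctrl.snapshot('wrist');save('w12',w);o=go(0,0)
g=w.max(2);k=((g<60)*255).astype(np.uint8);k[225:]=0;k[:,:200]=0;k[:,460:]=0
n,_,st,ce=cv2.connectedComponentsWithStats(k)
for s,q in zip(st[1:],ce[1:]):
    if s[4]>60: print('dark',s,np.round(wpt(q,.103,o)*1000,1)[:2])
t=ctrl.snapshot('top')[...,::-1].copy();cv2.imwrite('pics/top_end2.png',t)
c=ctrl.calibration('top');K=np.array(c['K']);T=np.linalg.inv(np.array(c['extrinsics']))
def pr(p): q=K@(T@np.r_[np.array(p)/1000,1])[:3];return q[:2]/q[2]
for nm,p,r in(('small',(512,351.5,49),(8,13)),('large',(498,271.3,57),(13,19))):
    u,v=pr(p).round().astype(int);d=24
    a=cv2.resize(cv2.cvtColor(t,cv2.COLOR_BGR2GRAY)[v-d:v+d,u-d:u+d],None,fx=4,fy=4,interpolation=cv2.INTER_CUBIC)
    print(nm,(u,v),'mean',a.mean())
    cc=cv2.HoughCircles(a,cv2.HOUGH_GRADIENT,1,8,param1=60,param2=12,minRadius=4*r[0],maxRadius=4*r[1])
    for q in([] if cc is None else cc[0][:4]):
        px=((q[0]+.5)/4-.5+u-d,(q[1]+.5)/4-.5+v-d);print('  ',q[2]/4,np.round(ray_plane('top',px,p[2]/1000)*1000,1)[:2])
```

```text
t 38.7 tcp [ 579.3 -178.   171.9] rpy [-180.     0.  -100.7] open 64.3 travel [-67.8 602.2   0. ] F [-0.5  0.3  0.1]
t 38.8 tcp [ 579.5 -177.4  171.8] rpy [-180.     0.  -100.6] open 64.4 travel [-67.8 602.2   0. ] F [ 0.2 -0.5 -0.5]
dark [304  99  31  30 700] [ 567.3 -247.4]
small (np.int64(133), np.int64(183)) mean 193.38875325520834
   12.25 [515.2 347.5]
   12.575 [523.5 353.5]
   11.75 [515.6 354.2]
   8.6 [508.7 350.3]
large (np.int64(173), np.int64(190)) mean 148.41422526041666
   13.325 [495.6 270.4]
   17.175 [497.7 263.4]
   14.975 [491.7 269.1]
   13.6 [478.9 249.7]
```

Every item is within tolerance of its place: cruet cap about 5 mm off-centre, large cup at about (496,270), small cup at about (515,350), jar at about (552,-326). Handing in.

```bash
python3 -c "
from plant import ctrl
print(ctrl.close_job())"
```

```text
the job is handed in; nothing more can be done
None
```

I handed the job in at about 39 s: the jar and cruet are in their block wells and both cups in their tray bays, all within tolerance by my last camera measurements, but the hand-in returned no verdict.

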